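Slide the cup tray onto the middle rails of the cup rack

TASK

Put the aluminium cup tray away in the black cup rack: take it by its wooden handle bar, bring it to the rack's open front and slide it onto the middle of the three pairs of rails, all the way in to the back stop. Leave it lying level on both middle rails and let go of it; do not shift the mug or the jar.

Things in the scene. Friction and masses are not known exactly. Their poses are not given: they have to be found in the camera images.
- tray_bar (a point): Centre of the tray's wooden handle bar (110 mm along y, 14 thick along x, 18 high; 60 mm free below it, on thin posts at y = +-45), 75 mm above the tray's underside, at the tray's middle. Loose flat aluminium tray, 170 (x) by 190 (y) mm, rim 14 mm high, about 0.3 kg, flat on the counter at first; same after a half turn. z up.
- rack: Fixed black steel rack, 242 wide (y), 152 mm high, roofless; origin: footprint centre, on the counter; +x from open front (-95 mm) to back stops (+95), z up. Rail tops 40, 85 (middle), 130 mm high; rails 5 thick, 30 wide, 152 gap across y, 10 mm side play for the tray. Tray home on the middle pair: bar centre at x +10, z 160 mm, its y along the rack's y; handle rises through the gaps.
- mug: White mug, 80 mm across and 85 mm high, origin at the centre of its underside, standing upright on the counter. A bystander: leave it where it stands.
- jar: Amber glass jar with a steel lid, 72 mm across and 110 mm high, origin at the centre of its underside, standing upright on the counter. A bystander: leave it where it stands.

How it is judged:
At the end, for the whole second after the job is handed in: The tray lies at rest and released on the middle pair of rails (handle bar's centre 152 to 168 mm above the counter), level within 0.08 rad, pushed in to within 18 mm of the back stop, between the side rails and square to the rack within 10 degrees (z of tray_bar in the frame of rack between 0.152 and 0.168 m and x of tray_bar in the frame of rack between -0.008 and 0.025 m and y of tray_bar in the frame of rack between -0.018 and 0.018 m and angle between the x axis of tray_bar and the x axis of rack, either way round below 0.18 rad and angle between tray_bar's own z axis and vertical below 0.08 rad and linear speed of tray below 0.02 m/s and contact force between the fingers and tray below 0.1 N); the robot touches nothing.
It fails at once if the mug is shifted by more than 30 mm (distance of mug from where it was at the start of the episode above 0.03 m).
It fails at once if the jar is shifted by more than 30 mm (distance of jar from where it was at the start of the episode above 0.03 m).
It also fails if it takes over 42 s, if anything falls off the work surface, if the arm or the gripper's body presses on something with over 40 N, if the wrist force passes 120 N, or if a joint passes its speed limit or range.

ROBOT

A 6-joint arm with a two-finger parallel gripper is mounted at the origin on the work surface. World frame = base frame: x ahead of the robot, y to its left, z up, the work surface at z = 0. Lengths are in m, angles in rad, forces in N, time in s.
With the tool pointing down it reaches from about 0.225 to 0.875 m from the base axis. Payload 3.4 kg.
Tool frame: the origin (TCP) lies midway between the tips of the shut fingers; the grasp point (between the pads) lies 19 mm behind it (manip.grip_point_offset is the distance from the TCP to the grasp point, in m); z points along the fingers, y is the line along which they close (so a half turn about z gives the same grasp; the last joint's range is limited). The gripper opens to 85 mm and grips with 20 to 120 N. Pads are 22 mm wide; open, the fingers measure 114 mm over their backs; the gripper's body (76 mm by 85 mm) begins 54 mm behind the grasp point. The pads swing forward as they close: fully open they stand 13 mm farther back than shut.
Start: joints at [1.172, 0.276, 1.505, -0, 1.361, -0.121], TCP at [0.158, 0.553, 0.231] pointing down, gripper open.
Joint ranges: [-2.89, 2.89], [-0.75, 2.08], [0.22, 2.7], [-1.18, 4.32], [0.11, 2.71], [-2.7, 2.7]. Speed limits (rad/s): [2.57, 2.57, 3.14, 3.14, 3.14, 3.14].

INTERFACE

Orientations are given as a unit quaternion [w, x, y, z].
In Python, from rig import manip gives the robot as it stands.
- The arm moves only by the shell command python3 -m handwheel 'ROWS' [FORCE]. ROWS is JSON, a list of rows, each an object with "translation": the shift along the tool's x, y, z in m, a list of three; "angular": the turn, a rotation vector about the tool's x, y, z in degrees, a list of three; "hand": the closure, from 0 (fully open) to 1 (shut). A call has 1 to 10 rows; each row shifts and turns the commanded pose from where the row before left it, along the tool's axes as they then stand; what a row does not reach is not made up. A row lasts 1/12 s, in which the tool goes at most 41.7 mm and 7.16 degrees, less where a joint would pass 70% of its speed; a pose out of reach is approached as far as the arm can. A call with a gripper value outside its range is refused whole. The fingers move at their own pace and stop on an object; FORCE is the grip in N (left out, the last holds). Time passes only in rows, so rows that do not move let the fingers close. It gives the time, the measured TCP pose, the force, the opening and the grip force at its end, in the units of the state.
- manip.get_state(): the state, without advancing time (a new reading comes with each control period).
- manip.get_image(name): name is "scene" or "top" or "wrist"; returns the picture (384x512x3 uint8, red, green, blue); there is no depth.
- manip.camera_info(name): a dict with "camera_matrix" (3x3 intrinsics, pixels), "k1" (the pictures are not rectified: a ray, as slopes to the right and down, at radius r is drawn at 1 + k1 r^2 times it, then the intrinsics apply), "eye" and "orientation" of the camera in the world; the wrist camera has in their place "tool_from_camera" (4x4, takes a point from camera to tool coordinates, whose origin is the TCP and whose axes are the flange's). Camera axes: x right, y down, z forward; pixel columns grow to the right and rows downward; lengths in m; the calibration is good to about 2 mm. A picture is of the moment at which its call begins: read the wrist's pose just before it. camera_info takes no time and is no camera call.
- manip.sign_off(): hands the job in; it is judged then, once.
The state is a dict: "clock": time; "qpos": joint angles; "qd": joint speeds; "effort": joint torques, N m; "position": TCP position; "ee_rot": TCP orientation; "contact_force": force on the tool from outside, world axes, zero at the start; "moment": the same for the moment, N m; "width": finger opening in m; "gripper_force": force on a finger pad.
Only numpy, scipy, OpenCV 4.12 (cv2) and the standard library are available. Lean on these libraries where they do the work, as an engineer would, in place of code of your own. Each camera call takes 0.05 s, during which the arm holds its last target. There are 200 camera calls.

## Working session

There is one attempt and no reset: what is moved stays moved. The work goes in short steps, Python scripts to look and compute and a shell command to move; the robot and the scene stay as the last step left them, time stands still between calls to the robot, and variables do not carry over. Pictures are saved under pics/ and viewed, at most 10 in all, crops included, and the job is handed in when it is done.

```bash
mkdir -p pics; ls; python3 - <<'E'
from rig import manip
import cv2
for n in ("top","scene"):
    cv2.imwrite(f"pics/{n}0.png",manip.get_image(n)[:,:,::-1]); print(n,manip.camera_info(n))
print(manip.camera_info("wrist")); print(manip.get_state())
E
```

```text
pics
top {'camera_matrix': array([[479.33615759,   0.        , 262.27087562],
       [  0.        , 479.33615759, 196.29371668],
       [  0.        ,   0.        ,   1.        ]]), 'k1': -0.07037142567325659, 'eye': array([0.5068294 , 0.10484128, 1.28582567]), 'orientation': array([-0.03570777,  0.71589349, -0.69654763,  0.03229342])}
scene {'camera_matrix': array([[437.68161282,   0.        , 258.59290683],
       [  0.        , 437.68161282, 198.69744579],
       [  0.        ,   0.        ,   1.        ]]), 'k1': 0.058071695917833815, 'eye': array([1.20248384, 0.687562  , 1.13582575]), 'orientation': array([-0.12207202,  0.37035808,  0.87139386, -0.29766771])}
{'camera_matrix': array([[303.63790601,   0.        , 257.31203528],
       [  0.        , 303.63790601, 192.65301461],
       [  0.        ,   0.        ,   1.        ]]), 'k1': -0.04529431337112318, 'tool_from_camera': array([[-6.55573919e-04, -9.51764520e-01, -3.06828729e-01,
         7.91740463e-02],
       [ 9.99998810e-01, -1.05233577e-03,  1.12767377e-03,
        -4.55272103e-04],
       [-1.39616673e-03, -3.06827625e-01,  9.51764078e-01,
        -1.42736374e-01],
       [ 0.00000000e+00,  0.00000000e+00,  0.00000000e+00,
         1.00000000e+00]])}
{'clock': 0.1, 'qpos': array([ 1.17200084e+00,  2.76492976e-01,  1.50601366e+00, -3.38837751e-05,
        1.36068533e+00, -1.21009127e-01]), 'qd': array([ 0.0012308 ,  0.00065765, -0.00497697,  0.00079821,  0.00238156,
        0.00034811]), 'effort': array([ 2.34574676e-03, -4.17701375e+01, -2.46405065e+01, -3.87772673e-05,
        5.62395144e-03,  4.86076510e-05]), 'position': array([0.1575175 , 0.55251136, 0.23054548]), 'ee_rot': array([-1.89490410e-04,  1.38443483e-01,  9.90370013e-01, -7.77056911e-04]), 'contact_force': array([ 0.85724551, -0.1989554 ,  0.49111126]), 'moment': array([0.0107276 , 0.01918557, 0.00631847]), 'gripper_force': 0.0, 'width': 0.08540681898900244}
```

View pics/top0.png

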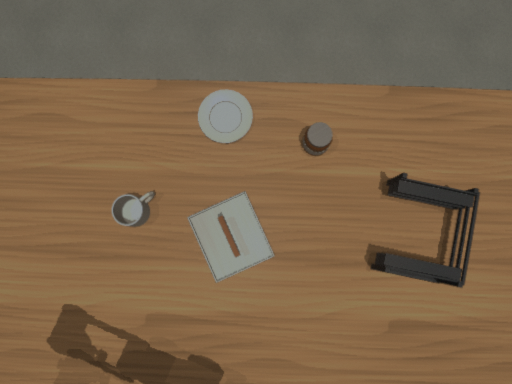

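View pics/scene0.png

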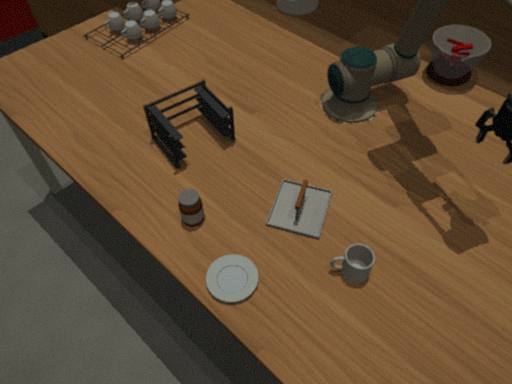

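The top view shows the tray's bar at about (229,235) and the rack at (430,232), with its open front to the left. The mug is at (130,210) and the jar at (318,138). I'll enlarge the tray and the rack.

```bash
python3 - <<'E'
import cv2,numpy as np
im=cv2.imread("pics/top0.png")
a=cv2.resize(im[185:290,180:280],None,fx=4,fy=4,interpolation=cv2.INTER_CUBIC)
b=cv2.resize(im[165:295,365:485],None,fx=4,fy=4,interpolation=cv2.INTER_CUBIC)
b=cv2.convertScaleAbs(b,alpha=2)
for c,(x0,y0) in ((a,(180,185)),(b,(365,165))):
    for k in range(0,c.shape[1],80): cv2.putText(c,str(x0+k//4),(k,10),0,.4,(0,0,255),1); c[:, k]=(0,0,255) if 0 else c[:,k]; c[0:20,k]=(0,0,255)
    for k in range(0,c.shape[0],80): cv2.putText(c,str(y0+k//4),(0,k+12),0,.4,(255,0,0),1); c[k,0:20]=(255,0,0)
a=cv2.copyMakeBorder(a,0,b.shape[0]-a.shape[0],0,0,cv2.BORDER_CONSTANT)
m=np.hstack([a[:,:],b[:,:]])[:, :800] if a.shape[1]+b.shape[1]<=800 else np.hstack([a[:,:320],b])
cv2.imwrite("pics/crop1.png",m); print(m.shape,a.shape)
E
cat > h.py <<'E'
import numpy as np,cv2
from rig import manip
from scipy.spatial.transform import Rotation as R
def rot(q): return R.from_quat(np.r_[q[1:],q[0]]).as_matrix()
def pix(name,uv,z,pose=None):
    """pixels -> world points at height z (scalar or per point)"""
    ci=manip.camera_info(name); K=ci["camera_matrix"]; uv=np.atleast_2d(np.float64(uv))
    xd=(uv-K[:2,2])/K[0,0]; r=np.linalg.norm(xd,axis=1,keepdims=True); s=r.copy()
    for _ in range(20): s=r/(1+ci["k1"]*s*s)
    d=np.c_[xd*s/np.maximum(r,1e-9),np.ones(len(uv))]
    if pose is None: e,M=ci["eye"],rot(ci["orientation"])
    else:
        p,q=pose; T=ci["tool_from_camera"]; M=rot(q)@T[:3,:3]; e=p+rot(q)@T[:3,3]
    d=d@M.T
    return e+d*((np.asarray(z)-e[2])/d[:,2])[:,None]
def proj(name,P):
    ci=manip.camera_info(name);K=ci["camera_matrix"]
    c=(np.atleast_2d(P)-ci["eye"])@rot(ci["orientation"]); x=c[:,:2]/c[:,2:]
    return x*(1+ci["k1"]*(x**2).sum(1,keepdims=True))*K[0,0]+K[:2,2]
E
```

```text
(520, 800, 3) (520, 400, 3)
```

View pics/crop1.png

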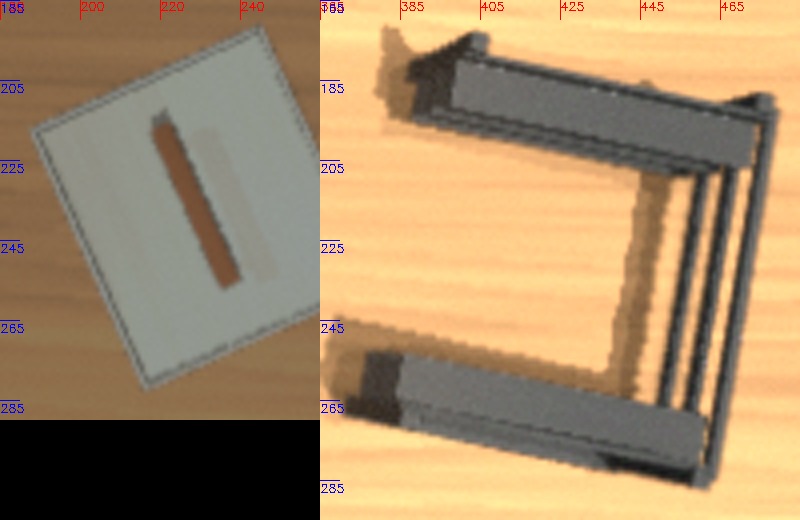

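The crop shows the bar's ends at about (220,216) and (238,256) in image pixels. The pale top-rail strips run from (398,193) to (473,206) and from (386,254) to (461,268). I'll turn these into positions next.

```bash
python3 - <<'E'
from h import *
np.set_printoptions(precision=4,suppress=True)
A=lambda l:np.array(l)/4.+[180,185]
B=lambda l:(np.array(l)-[320,0])/4.+[365,165]
e=pix("top",A([(160,123.5),(231.5,284.5)]),.084)
print("bar",e.mean(0),np.linalg.norm(e[1]-e[0]),"dir deg",np.degrees(np.arctan2(*(e[0]-e[1])[1::-1])))
c=pix("top",A([(32,130),(262,27),(148,388)]),.014)
print("tray centre",(c[1]+c[2])/2,np.linalg.norm(c[0]-c[1]),np.linalg.norm(c[0]-c[2]),np.degrees(np.arctan2(*(c[0]-c[2])[1::-1])))
P=pix("top",B([(450,113),(752,165),(405,355),(703,412),(455,65),(757,122),(400,400),(700,458)]),.130)
print(P)
for i,j in((0,1),(2,3),(4,5),(6,7)): d=P[j]-P[i]; print(np.linalg.norm(d),np.degrees(np.arctan2(d[1],d[0])))
Q=np.array([[-95,s*76]for s in(1,1,-1,-1)]+[[0,s*106]for s in(1,1,-1,-1)],float)/1e3
Q[[0,2,4,6],0]=-.095;Q[[1,3,5,7],0]=.093
a=P[:,:2]-P[:,:2].mean(0);b=Q-Q.mean(0);H=b.T@a;U,S,V=np.linalg.svd(H);Rm=(U@V).T
t=P[:,:2].mean(0)-Rm@Q.mean(0);print("rack",t,np.degrees(np.arctan2(Rm[1,0],Rm[0,0])),"\n",((P[:,:2]-t)@Rm-Q)*1e3)
for q in([(768,103),(710,483)],):
    w=pix("top",B(q),.152); print("backbar@152 in rack",(w[:,:2]-t)@Rm)
# wait targets
E
```

```text
bar [0.5209 0.193  0.084 ] 0.11020061689260266 dir deg 25.882692460975044
tray centre [0.5202 0.1916 0.014 ] 0.1676283111139121 0.18701160795593783 26.43281835914989
[[ 0.6347 -0.217   0.13  ]
 [ 0.6078 -0.4044  0.13  ]
 [ 0.4876 -0.1901  0.13  ]
 [ 0.4572 -0.3726  0.13  ]
 [ 0.6642 -0.2201  0.13  ]
 [ 0.6344 -0.408   0.13  ]
 [ 0.4606 -0.1873  0.13  ]
 [ 0.4296 -0.3707  0.13  ]]
0.1892855177316283 -98.15334970044248
0.18498873929679455 -99.43671364746879
0.19016933452331417 -99.02963333518937
0.18598597200328382 -99.59180745775257
rack [ 0.5468 -0.2973] -99.62695333748289 
 [[ 1.228  -2.8067]
 [ 2.4509  2.0611]
 [-0.7349 -0.3831]
 [-3.7472  0.2311]
 [-0.6613 -3.1531]
 [ 1.4977 -1.1706]
 [ 0.9905  2.5537]
 [-1.0236  2.6678]]
backbar@152 in rack [[ 0.0902  0.1135]
 [ 0.0912 -0.1168]]
```

```bash
cat >> h.py <<'E'
RK=np.array([.5468,-.2973]); RY=np.radians(-99.3)
RX=np.array([np.cos(RY),np.sin(RY)]); RYV=np.array([-RX[1],RX[0]])
def toolR(ydeg,pitch=0):
    a=np.radians(ydeg); y=np.array([np.cos(a),np.sin(a),0]); z=np.array([0,0,-1.]); 
    return np.c_[np.cross(y,z),y,z]@R.from_euler("x",pitch,degrees=True).as_matrix()
def go(p,Rt):
    s=manip.get_state(); Rc=rot(s["ee_rot"]); d=Rc.T@(np.asarray(p)-s["position"]); w=R.from_matrix(Rc.T@Rt).as_rotvec(degrees=True)
    np.set_printoptions(precision=4,suppress=True)
    print("t",s["clock"],"TCP",s["position"],"d_tool_now mm",d*1e3,"rot deg",w,"d after rot mm",Rt.T@(np.asarray(p)-s["position"])*1e3,"w",s["width"],s["gripper_force"],s["contact_force"])
E
python3 - <<'E'
from h import *
go([.5205,.1925,.156],toolR(116.1))
print(manip.grip_point_offset)
j=pix("top",[(319.5,132),(316,146)],[.11,.0]);m=pix("top",[(129,209)],.085)
print(j,m,"jar in rack",(j[:,:2]-RK)@np.c_[RX,RYV])
E
```

```text
t 0.1 TCP [0.1575 0.5525 0.2305] d_tool_now mm [-447.8027 -246.5547   74.8663] rot deg [ -0.0837  -0.0422 -42.0156] d after rot mm [-167.5852 -482.9903   74.5455] w 0.08540681898900244 0.0 [ 0.8572 -0.199   0.4911]
0.0187
[[ 0.7856 -0.0266  0.11  ]
 [ 0.7725 -0.0299  0.    ]] [[0.5812 0.448  0.085 ]] jar in rack [[-0.3058  0.1919]
 [-0.3004  0.1795]]
```

```bash
python3 -m handwheel '[{"translation":[0,0,0],"angular":[0,0,-7],"hand":0},{"translation":[0,0,0],"angular":[0,0,-7],"hand":0},{"translation":[0,0,0],"angular":[0,0,-7],"hand":0},{"translation":[0,0,0],"angular":[0,0,-7],"hand":0},{"translation":[0,0,0],"angular":[0,0,-7],"hand":0},{"translation":[0,0,0],"angular":[0,0,-7],"hand":0},{"translation":[-10,-30,0],"angular":[0,0,0],"hand":0}]' 60 | head -c 600; python3 -c "
from h import *
go([.5205,.1925,.156],toolR(116.1))"
```

```text
clock: 0.68
position: [0.1835, 0.5272, 0.2306]
ee_rot: [-0.001, -0.23, 0.973, 0.002]
contact_force: [1.3, 0.7, 0.5]
width: 0.0854
gripper_force: 0.0
t 0.6833 TCP [0.1835 0.5272 0.2306] d_tool_now mm [-151.2534 -450.6746   72.1374] rot deg [ 0.2899 -0.0735  0.5392] d after rot mm [-155.3919 -448.8606   74.6096] w 0.08541473849017064 0.0 [1.3234 0.7064 0.5429]
```

I gave that last row in mm instead of m, but the step cap limited it, so nothing was lost. From here I'll use metres.

```bash
python3 -m handwheel '[{"translation":[-0.012,-0.035,0.006],"angular":[0,0,0],"hand":0},{"translation":[-0.012,-0.035,0.006],"angular":[0,0,0],"hand":0},{"translation":[-0.012,-0.035,0.006],"angular":[0,0,0],"hand":0},{"translation":[-0.012,-0.035,0.006],"angular":[0,0,0],"hand":0},{"translation":[-0.012,-0.035,0.006],"angular":[0,0,0],"hand":0},{"translation":[-0.012,-0.035,0.006],"angular":[0,0,0],"hand":0},{"translation":[-0.012,-0.035,0.006],"angular":[0,0,0],"hand":0},{"translation":[-0.012,-0.035,0.006],"angular":[0,0,0],"hand":0},{"translation":[-0.012,-0.035,0.006],"angular":[0,0,0],"hand":0},{"translation":[-0.012,-0.035,0.006],"angular":[0,0,0],"hand":0}]' >/dev/null; python3 -c "
from h import *
go([.5205,.1925,.156],toolR(116.1))"
```

```text
t 1.5167 TCP [0.4493 0.2601 0.1708] d_tool_now mm [-34.2419 -91.9934  14.7424] rot deg [ 0.0121 -0.0262 -0.0229] d after rot mm [-34.1984 -92.0039  14.7774] w 0.08547086075544488 0.0 [0.3402 0.0132 0.2891]
```

```bash
python3 -m handwheel '[{"translation":[-0.0115,-0.030,0.005],"angular":[0,0,0],"hand":0},{"translation":[-0.0115,-0.030,0.005],"angular":[0,0,0],"hand":0},{"translation":[-0.0115,-0.030,0.005],"angular":[0,0,0],"hand":0},{"translation":[0,0,0],"angular":[0,0,0],"hand":0},{"translation":[0,0,0],"angular":[0,0,0],"hand":0}]' >/dev/null; python3 -c "
from h import *
go([.5205,.1925,.056],toolR(116.1))
cv2.imwrite('pics/w1.png',manip.get_image('wrist')[:,:,::-1])"
```

```text
t 1.9333 TCP [0.5198 0.1947 0.1553] d_tool_now mm [ 0.1012 -2.3229 99.3038] rot deg [ 0.0328 -0.1008 -0.1939] d after rot mm [ 0.2837 -2.2654 99.3047] w 0.08538248782953714 0.0 [ 0.0905  0.002  -0.116 ]
```

View pics/w1.png

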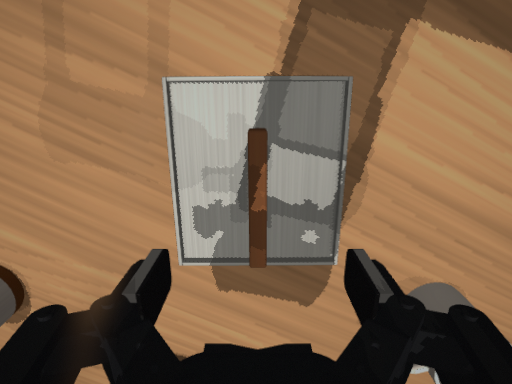

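The wrist view shows the bar vertical, centred at column 258 between the fingers, from about row 129 to row 264. I'll check its position from this.

```bash
python3 -c "
from h import *
s=manip.get_state();po=(s['position'],s['ee_rot'])
e=pix('wrist',[(258,129.5),(258,264.5)],.084,po);print(e,e.mean(0),np.linalg.norm(e[0]-e[1]),np.degrees(np.arctan2(*(e[0]-e[1])[1::-1])))
c=pix('wrist',[(164,78),(351,77.5),(180,264.5),(336,262.5)],.014,po);print(c.mean(0),c)
p=e.mean(0);go([p[0],p[1],.056],toolR(116.1))"
```

```text
[[0.46780102 0.17152468 0.084     ]
 [0.56399116 0.21842615 0.084     ]] [0.51589609 0.19497541 0.084     ] 0.10701538070774858 -154.00654248445915
[0.51726951 0.19582749 0.014     ] [[0.46993264 0.08037644 0.014     ]
 [0.39701324 0.22916208 0.014     ]
 [0.63856655 0.16227262 0.014     ]
 [0.5635656  0.31149881 0.014     ]]
t 1.9833 TCP [0.5188 0.1956 0.1556] d_tool_now mm [ 2.6958  0.632  99.5963] rot deg [ 0.0573 -0.1025 -0.1088] d after rot mm [ 2.8726  0.737  99.5907] w 0.08516960221662444 0.0 [-0.371   0.3032 -0.2034]
```

Both measurements agree to within a few mm, so I'll descend and grip.

```bash
python3 -m handwheel '[{"translation":[0,-0.0005,0.033],"angular":[0,0,0],"hand":0},{"translation":[0,0,0.033],"angular":[0,0,0],"hand":0},{"translation":[0,0,0.033],"angular":[0,0,0],"hand":0},{"translation":[0,0,0],"angular":[0,0,0],"hand":0},{"translation":[0,0,0],"angular":[0,0,0],"hand":1},{"translation":[0,0,0],"angular":[0,0,0],"hand":1},{"translation":[0,0,0],"angular":[0,0,0],"hand":1},{"translation":[0,0,0],"angular":[0,0,0],"hand":1},{"translation":[0,0,0],"angular":[0,0,0],"hand":1},{"translation":[0,0,0],"angular":[0,0,0],"hand":1}]' 60; python3 -c "
from h import *
go([.5205,.1925,.24],toolR(80.7))"
```

```text
clock: 2.82
position: [0.5202, 0.1957, 0.0587]
ee_rot: [0.001, -0.226, 0.974, -0.0]
contact_force: [-6.2, 0.4, 17.9]
width: 0.0129
gripper_force: 60.4
t 2.8167 TCP [0.5202 0.1957 0.0587] d_tool_now mm [   0.6737   -3.1388 -181.2673] rot deg [ 0.006   0.1426 35.3911] d after rot mm [  -0.8513   -3.1017 -181.2672] w 0.01290206988422738 60.444345474243164 [-6.1697  0.4216 17.8633]
```

```bash
python3 -m handwheel '[{"translation":[0,0,-0.03],"angular":[0,0,0],"hand":1},{"translation":[0,0,-0.035],"angular":[0,0,0],"hand":1},{"translation":[0,0,-0.035],"angular":[0,0,0],"hand":1},{"translation":[0,0,-0.03],"angular":[0,0,0],"hand":1},{"translation":[0,0,0],"angular":[0,0,7.1],"hand":1},{"translation":[0,0,0],"angular":[0,0,7.1],"hand":1},{"translation":[0,0,0],"angular":[0,0,7.1],"hand":1},{"translation":[0,0,0],"angular":[0,0,7.1],"hand":1},{"translation":[0,0,0],"angular":[0,0,7],"hand":1},{"translation":[0,0,0],"angular":[0,0,0],"hand":1}]' ; python3 -c "
from h import *
p=RK-.215*RX;go([*p,.17],toolR(80.7))"
```

```text
clock: 3.65
position: [0.5188, 0.1954, 0.1871]
ee_rot: [-0.0, 0.082, 0.997, -0.0]
contact_force: [-0.7, 0.3, -2.7]
width: 0.013
gripper_force: 59.2
t 3.65 TCP [0.5188 0.1954 0.1871] d_tool_now mm [-107.8673 -266.4119   17.0432] rot deg [-0.0142 -0.051  -0.138 ] d after rot mm [-107.2102 -266.6751   17.073 ] w 0.013035868151882355 59.23479080200195 [-0.7206  0.3296 -2.7307]
```

```bash
python3 -m handwheel '[{"translation":[-0.006,-0.015,0.001],"angular":[0,0,0],"hand":1},{"translation":[-0.013,-0.032,0.002],"angular":[0,0,0],"hand":1},{"translation":[-0.013,-0.032,0.002],"angular":[0,0,0],"hand":1},{"translation":[-0.013,-0.032,0.002],"angular":[0,0,0],"hand":1},{"translation":[-0.013,-0.032,0.002],"angular":[0,0,0],"hand":1},{"translation":[-0.013,-0.032,0.002],"angular":[0,0,0],"hand":1},{"translation":[-0.013,-0.032,0.002],"angular":[0,0,0],"hand":1},{"translation":[-0.013,-0.032,0.002],"angular":[0,0,0],"hand":1},{"translation":[-0.010,-0.026,0.002],"angular":[0,0,0],"hand":1},{"translation":[0,0,0],"angular":[0,0,0],"hand":1}]' >/dev/null; python3 - <<'E'
from h import *
im=manip.get_image('top')[:,:,::-1]; s=manip.get_state()
p=RK-.215*RX;go([*p,.151],toolR(80.7))
c=cv2.convertScaleAbs(cv2.resize(im[155:295,300:485],None,fx=4,fy=4,interpolation=cv2.INTER_CUBIC),alpha=1.7)
cv2.imwrite('pics/t2.png',c)
cv2.imwrite('pics/w2.png',manip.get_image('wrist')[:,:,::-1])
E
```

```text
t 4.5333 TCP [ 0.5823 -0.0862  0.1696] d_tool_now mm [ 0.908   0.9269 18.6243] rot deg [-0.0342 -0.0297 -0.0776] d after rot mm [ 0.9165  0.917  18.6244] w 0.012945706833337532 59.31542694568634 [-0.7863  0.9404 -2.4499]
```

View pics/t2.png

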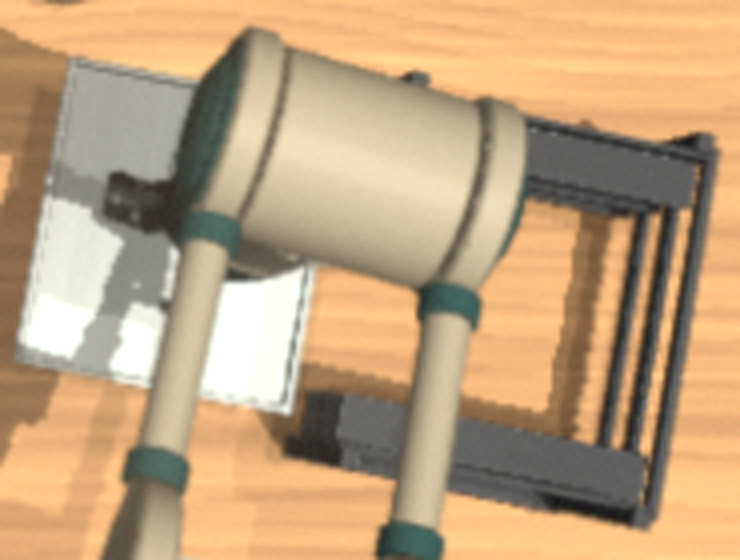

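View pics/w2.png

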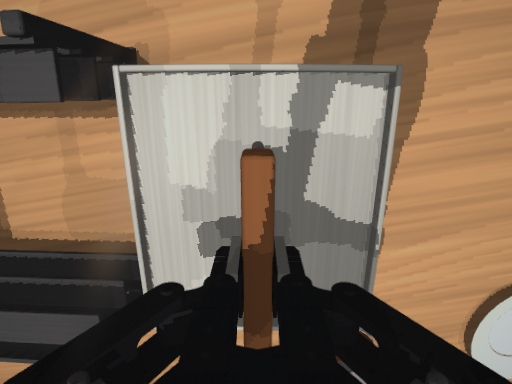

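The crop of the top view shows the tray square in front of the rack, with corners at crop (75,60), (18,358) and (290,410). I'll compare these with the rack frame.

```bash
python3 -c "
from h import *
c=pix('top',np.array([(75,60),(18,358),(290,410)])/4+[300,155],.125);M=np.c_[RX,RYV]
print((c[:,:2]-RK)@M,np.linalg.norm(c[0]-c[1]),np.linalg.norm(c[1]-c[2]))
for d in (c[0]-c[1],c[2]-c[1]): print(np.degrees(np.arctan2(d[1],d[0])))
print('centre',((c[0]+c[2])[:2]/2-RK)@M, 'tcp',(manip.get_state()['position'][:2]-RK)@M)"
```

```text
[[-0.29197507  0.09442496]
 [-0.29347517 -0.09064411]
 [-0.12630371 -0.0907291 ]] 0.18507514980850645 0.16717147661592816
-9.76440589940647
-99.32912859046667
centre [-0.20913939  0.00184793] tcp [-2.15915653e-01  2.27105163e-05]
```

```bash
python3 -m handwheel '[{"translation":[0.0015,0,0.009],"angular":[0,0,0],"hand":1},{"translation":[0,0,0.0095],"angular":[0,0,0],"hand":1},{"translation":[0,0,0],"angular":[0,0,0],"hand":1},{"translation":[0,-0.015,0],"angular":[0,0,0],"hand":1},{"translation":[0,-0.015,0],"angular":[0,0,0],"hand":1},{"translation":[0,-0.015,0],"angular":[0,0,0],"hand":1},{"translation":[0,-0.015,0],"angular":[0,0,0],"hand":1},{"translation":[0,0,0],"angular":[0,0,0],"hand":1}]'; python3 - <<'E'
from h import *
p=RK+.01*RX;go([*p,.151],toolR(80.7))
im=manip.get_image('scene')[:,:,::-1]
cv2.imwrite('pics/s3.png',cv2.convertScaleAbs(cv2.resize(im[60:260,110:330],None,fx=3,fy=3,interpolation=cv2.INTER_CUBIC),alpha=1.7))
E
```

```text
clock: 5.25
position: [0.5704, -0.1437, 0.1515]
ee_rot: [-0.0, 0.081, 0.997, -0.001]
contact_force: [0.8, 0.6, -2.6]
width: 0.0129
gripper_force: 59.4
t 5.25 TCP [ 0.5704 -0.1437  0.1515] d_tool_now mm [  -1.556  -165.4044    0.7605] rot deg [-0.1035 -0.0231 -0.0031] d after rot mm [  -1.5467 -165.4056    0.4624] w 0.012943070959981269 59.357653856277466 [ 0.839   0.6237 -2.5867]
```

View pics/s3.png

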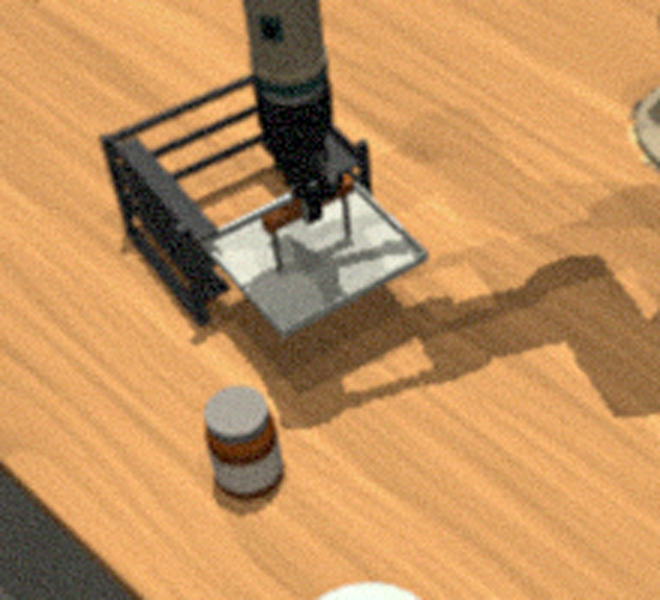

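The tray's nose has entered below the top rails at crop (215,240), and there's no contact force. I'll keep sliding it in.

```bash
python3 -m handwheel '[{"translation":[0,-0.016,0],"angular":[0,0,0],"hand":1},{"translation":[0,-0.016,0],"angular":[0,0,0],"hand":1},{"translation":[0,-0.016,0],"angular":[0,0,0],"hand":1},{"translation":[0,-0.016,0],"angular":[0,0,0],"hand":1},{"translation":[0,0,0],"angular":[0,0,0],"hand":1}]'; python3 -m handwheel '[{"translation":[0,-0.016,0],"angular":[0,0,0],"hand":1},{"translation":[0,-0.016,0],"angular":[0,0,0],"hand":1},{"translation":[0,-0.016,0],"angular":[0,0,0],"hand":1},{"translation":[0,-0.016,0],"angular":[0,0,0],"hand":1},{"translation":[0,-0.014,0],"angular":[0,0,0],"hand":1},{"translation":[0,0,0],"angular":[0,0,0],"hand":1}]'; python3 -c "
from h import *
p=RK+.01*RX;go([*p,.145],toolR(80.7))"
```

```text
clock: 5.72
position: [0.5605, -0.2067, 0.1516]
ee_rot: [0.0, 0.081, 0.997, -0.001]
contact_force: [0.1, 0.5, -2.2]
width: 0.0129
gripper_force: 59.4
clock: 6.22
position: [0.5478, -0.2853, 0.1517]
ee_rot: [0.0, 0.082, 0.997, -0.001]
contact_force: [-0.9, -0.2, -2.8]
width: 0.0128
gripper_force: 59.4
t 6.2167 TCP [ 0.5478 -0.2853  0.1517] d_tool_now mm [ -1.0285 -21.9961   6.7533] rot deg [-0.107   0.0363 -0.1161] d after rot mm [ -0.9882 -22.0108   6.7116] w 0.012845899357322796 59.36125695705414 [-0.8951 -0.2268 -2.7868]
```

```bash
python3 -m handwheel '[{"translation":[0,-0.005,0],"angular":[0,0,0],"hand":1},{"translation":[0,-0.005,0],"angular":[0,0,0],"hand":1},{"translation":[0,0,0],"angular":[0,0,0],"hand":1}]'; python3 -m handwheel '[{"translation":[0,-0.003,0],"angular":[0,0,0],"hand":1},{"translation":[0,-0.003,0],"angular":[0,0,0],"hand":1},{"translation":[0,0,0],"angular":[0,0,0],"hand":1}]'; python3 -c "
from h import *
p=RK+.01*RX;go([*p,.145],toolR(80.7))"
```

```text
clock: 6.47
position: [0.5462, -0.2929, 0.1517]
ee_rot: [0.0, 0.081, 0.997, -0.0]
contact_force: [-0.2, 0.2, -2.2]
width: 0.0131
gripper_force: 59.4
clock: 6.72
position: [0.5453, -0.2985, 0.1518]
ee_rot: [0.0, 0.081, 0.997, -0.0]
contact_force: [0.1, 0.9, -2.7]
width: 0.013
gripper_force: 59.4
t 6.7167 TCP [ 0.5453 -0.2985  0.1518] d_tool_now mm [-1.2701 -8.5902  6.8098] rot deg [-0.0185  0.0107 -0.0127] d after rot mm [-1.2694 -8.5927  6.8068] w 0.012989078105979608 59.363075494766235 [ 0.0627  0.8707 -2.7224]
```

```bash
for i in 1 2; do python3 -m handwheel '[{"translation":[0,-0.002,0],"angular":[0,0,0],"hand":1},{"translation":[0,-0.001,0],"angular":[0,0,0],"hand":1},{"translation":[0,0,0],"angular":[0,0,0],"hand":1}]' | grep -E "posi|contact"; done
```

```text
position: [0.5448, -0.3012, 0.1518]
contact_force: [0.1, 0.1, -2.3]
position: [0.5444, -0.3039, 0.1518]
contact_force: [-0.1, 0.7, -2.1]
```

```bash
for i in 1 2 3; do python3 -m handwheel '[{"translation":[0,-0.002,0],"angular":[0,0,0],"hand":1},{"translation":[0,0,0],"angular":[0,0,0],"hand":1}]' | grep -E "posi|contact"; done
```

```text
position: [0.5444, -0.3049, 0.1518]
contact_force: [0.9, 3.4, -1.6]
position: [0.5444, -0.3058, 0.1518]
contact_force: [2.3, 6.5, -0.5]
position: [0.5444, -0.3065, 0.1519]
contact_force: [3.8, 8.5, 0.0]
```

It has reached the back stop. I'll ease off a little and lower it onto the rails.

```bash
python3 -m handwheel '[{"translation":[0,0.004,0],"angular":[0,0,0],"hand":1},{"translation":[0,0,0.003],"angular":[0,0,0],"hand":1},{"translation":[0,0,0.002],"angular":[0,0,0],"hand":1},{"translation":[0,0,0],"angular":[0,0,0],"hand":1}]' | grep -E "posi|contact"; for i in 1 2 3; do python3 -m handwheel '[{"translation":[0,0,0.0015],"angular":[0,0,0],"hand":1},{"translation":[0,0,0],"angular":[0,0,0],"hand":1}]' | grep -E "posi|contact"; done
```

```text
position: [0.5439, -0.3049, 0.1462]
contact_force: [0.7, 4.3, -1.6]
position: [0.5439, -0.305, 0.1449]
contact_force: [1.8, 5.3, -1.1]
position: [0.5438, -0.3049, 0.144]
contact_force: [-0.6, 6.2, 2.5]
position: [0.5439, -0.3048, 0.1438]
contact_force: [-2.1, 7.6, 7.4]
```

```bash
python3 -m handwheel '[{"translation":[0,0.0015,-0.001],"angular":[0,0,0],"hand":1},{"translation":[0,0,0],"angular":[0,0,0],"hand":0.5},{"translation":[0,0,0],"angular":[0,0,0],"hand":0.5},{"translation":[0,0,0],"angular":[0,0,0],"hand":0.5},{"translation":[0,0,0],"angular":[0,0,0],"hand":0.5},{"translation":[0,0,0],"angular":[0,0,0],"hand":0.5}]'; python3 -m handwheel '[{"translation":[0,0,-0.015],"angular":[0,0,0],"hand":0.5},{"translation":[0,0,-0.02],"angular":[0,0,0],"hand":0.5},{"translation":[0,0,-0.03],"angular":[0,0,0],"hand":0.5},{"translation":[0,0,-0.04],"angular":[0,0,0],"hand":0.5},{"translation":[0,0,-0.04],"angular":[0,0,0],"hand":0.5},{"translation":[0,0.04,0],"angular":[0,0,0],"hand":0.5},{"translation":[0,0.04,0],"angular":[0,0,0],"hand":0.5},{"translation":[0,0.04,0],"angular":[0,0,0],"hand":0.5},{"translation":[0,0.04,0],"angular":[0,0,0],"hand":0.5},{"translation":[0,0.04,0],"angular":[0,0,0],"hand":0.5}]'
python3 -m handwheel '[{"translation":[0,0.04,0],"angular":[0,0,0],"hand":0.5},{"translation":[0,0.04,0],"angular":[0,0,0],"hand":0.5},{"translation":[0,0.04,0],"angular":[0,0,0],"hand":0.5},{"translation":[0,0,0],"angular":[0,0,0],"hand":0.5},{"translation":[0,0,0],"angular":[0,0,0],"hand":0.5}]'
python3 - <<'E'
from h import *
a=manip.get_image('top')[:,:,::-1][155:295,355:495]; b=manip.get_image('scene')[:,:,::-1][60:200,120:260]
f=lambda x,k:cv2.convertScaleAbs(cv2.resize(x,(560 if k else 240,560 if k else 240),interpolation=cv2.INTER_CUBIC),alpha=1.7)
A=f(a,1);B=cv2.copyMakeBorder(f(b,0),0,320,0,0,cv2.BORDER_CONSTANT)
cv2.imwrite('pics/f.png',np.hstack([A,B]))
E
```

```text
clock: 9.05
position: [0.5443, -0.3052, 0.1432]
ee_rot: [0.0, 0.081, 0.997, -0.0]
contact_force: [0.1, -0.6, 0.3]
width: 0.0425
gripper_force: 0.0
clock: 9.88
position: [0.5767, -0.1059, 0.2885]
ee_rot: [0.0, 0.082, 0.997, -0.0]
contact_force: [1.7, 0.4, -0.1]
width: 0.0428
gripper_force: 0.0
clock: 10.3
position: [0.5962, 0.0132, 0.2882]
ee_rot: [0.0, 0.079, 0.997, -0.0]
contact_force: [-0.1, -0.0, 1.6]
width: 0.0428
gripper_force: 0.0
```

View pics/f.png

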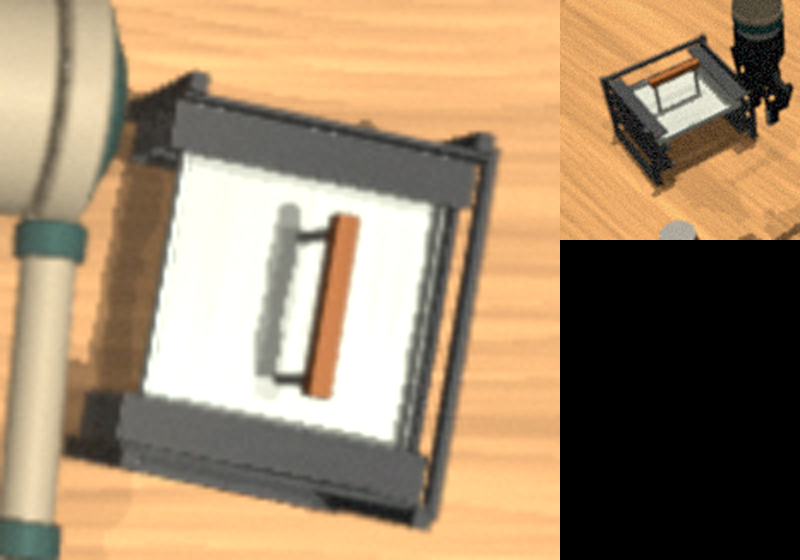

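The tray lies in the rack, against the back stop and under the top rails. The bar runs from crop (344,215) to (317,396). I'll check its measured position and then hand in.

```bash
python3 -c "
from h import *
e=pix('top',np.array([(344,215),(317,397)])/4+[355,155],.169);M=np.c_[RX,RYV]
x=(e[:,:2]-RK)@M;print(x,x.mean(0),np.linalg.norm(e[0]-e[1]))
ok=abs(x.mean(0)[1])<.014 and -.004<x.mean(0)[0]<.022
print(ok)
if ok: print(manip.sign_off())"
```

```text
[[ 0.004412    0.05110172]
 [ 0.00537921 -0.05711356]] [ 0.00489561 -0.00300592] 0.108219597582344
True
the job is handed in; nothing more can be done
None
```

The tray is in the rack on the middle rails, pushed in to the back stop and let go, and I've handed the job in at about 10.4 s without a verdict coming back; the final picture puts the bar centre at about x +5 mm, y −3 mm in the rack frame, and I never touched the mug or the jar.

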